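Find and release the latched selector key

TASK

One of the four keys on the selector box is still latched underneath its cap, though all the caps stand level. Tap the keys lightly with the closed fingertips to feel which one stops hard almost at once instead of giving softly, then press that key down until it releases, so that the indicator pin pops up and stays up, and let go. Do not push a free key in beyond a light tap while you search, and leave the loose things round the box where they lie.

Things in the scene. Friction and masses are not known exactly. Their poses are not given: they have to be found in the camera images.
- selector: selector box: grey housing 120 mm deep (its x) by 270 mm wide (its y) by 45 mm high, fixed to the bench; origin at the centre of its underside, x points away from the robot along its depth, y to the left along the row of keys, z up. The four keys stand in a row 20 mm in front of its centre line (x = -20 mm), at y = +82.5, +27.5, -27.5 and -82.5 mm.
- key1_top (a point): centre of the flat top of key1, leftmost as the robot sees it (+y end): round black cap 28 mm across, its top 17 mm above the deck (62 mm above the bench), keys 55 mm apart; a 4 mm high metal collar, 37 mm across, lies round each cap. Moves down with the cap
- key1 (a joint): how far key1's cap is pushed down, m: 0 up, 0.010 at the bottom stop; same at rest whether free or latched. Free: gives softly, 2 N to start it and 0.8 N more per mm (6 N at 5 mm); pushed past 7 mm it counts as pushed in. Latched: soft for 1.5 mm, then stops hard; about 12 N pushes it on, ever more easily, and near 7.5 mm it snaps free and afterwards springs back up. Which key is latched changes from start to start
- key2_top (a point): centre of the flat top of key2, second from the left: round black cap 28 mm across, its top 17 mm above the deck (62 mm above the bench), keys 55 mm apart; a 4 mm high metal collar, 37 mm across, lies round each cap. Moves down with the cap
- key2 (a joint): how far key2's cap is pushed down, m: 0 up, 0.010 at the bottom stop; same at rest whether free or latched. Free: gives softly, 2 N to start it and 0.8 N more per mm (6 N at 5 mm); pushed past 7 mm it counts as pushed in. Latched: soft for 1.5 mm, then stops hard; about 12 N pushes it on, ever more easily, and near 7.5 mm it snaps free and afterwards springs back up. Which key is latched changes from start to start
- key3_top (a point): centre of the flat top of key3, third from the left: round black cap 28 mm across, its top 17 mm above the deck (62 mm above the bench), keys 55 mm apart; a 4 mm high metal collar, 37 mm across, lies round each cap. Moves down with the cap
- key3 (a joint): how far key3's cap is pushed down, m: 0 up, 0.010 at the bottom stop; same at rest whether free or latched. Free: gives softly, 2 N to start it and 0.8 N more per mm (6 N at 5 mm); pushed past 7 mm it counts as pushed in. Latched: soft for 1.5 mm, then stops hard; about 12 N pushes it on, ever more easily, and near 7.5 mm it snaps free and afterwards springs back up. Which key is latched changes from start to start
- key4_top (a point): centre of the flat top of key4, rightmost (-y end): round black cap 28 mm across, its top 17 mm above the deck (62 mm above the bench), keys 55 mm apart; a 4 mm high metal collar, 37 mm across, lies round each cap. Moves down with the cap
- key4 (a joint): how far key4's cap is pushed down, m: 0 up, 0.010 at the bottom stop; same at rest whether free or latched. Free: gives softly, 2 N to start it and 0.8 N more per mm (6 N at 5 mm); pushed past 7 mm it counts as pushed in. Latched: soft for 1.5 mm, then stops hard; about 12 N pushes it on, ever more easily, and near 7.5 mm it snaps free and afterwards springs back up. Which key is latched changes from start to start
- indicator_top (a point): top of the steel indicator pin, 12 mm across, behind the middle of the key row (36 mm behind the centre line of the box); it stands 5.5 mm above the deck while a key is latched and 20.5 mm above it once the key is released
- indicator (a joint): how far the indicator pin has come up, m: 0 while a key is latched, 0.015 when the latch has released; it begins to rise as the latched key is pushed beyond its 1.5 mm of play (1.25 mm per mm) and drops back if the push stops short
- loupe: black eye loupe, 32 mm across, 26 mm tall, loose, behind the box
- hex_key: dark hex key, 72 mm long, 7 mm thick, loose, behind the box
- ring2: steel bearing ring, 80 mm across, 15 mm tall, loose, to the left of the box
- block_c: steel disc (test block), 60 mm across, 10 mm tall, loose, to the left of the box
- micrometer: micrometer, 130 mm long, 12 mm thick, loose, to the right of the box

How it is judged:
By the outcome, as a careful person would: the job done as asked, in the order asked, and still so for the second after the job is handed in, with the robot touching nothing.
It also fails if it takes over 48 s, if anything falls off the work surface, if the arm or the gripper's body presses on something with over 40 N, if the wrist force passes 120 N, or if a joint passes its speed limit or range.

ROBOT

A 6-joint arm with a two-finger parallel gripper is mounted at the origin on a cart in front of the work surface, level with it; the furniture and walls round the work are solid. World frame = base frame: x ahead of the robot, y to its left, z up, the work surface at z = 0. Lengths are in m, angles in rad, forces in N, time in s.
With the tool pointing down it reaches from about 0.275 to 1 m from the base axis. Payload 8.4 kg.
Tool frame: the origin (TCP) lies on the centre line of the jaws, within the pads' length; the fingertips stand 17 mm ahead of it and the grasp point (between the pads) lies 2 mm behind it (bot.tcp_to_tips is the y of the fingertips in the tool frame, in m); y points along the fingers, z is the direction in which the jaws open and shut, and the axes are right-handed (so a half turn about y gives the same grasp; the last joint's range is limited). The gripper opens to 85 mm and grips with 20 to 120 N. Pads are 22 mm wide; open, the fingers measure 114 mm over their backs; the gripper's body (76 mm by 85 mm) begins 54 mm behind the grasp point. The pads swing forward as they close: fully open they stand 13 mm farther back than shut.
Start: joints at [-1.338, 0.353, 1.633, -0, 1.155, -0.002], TCP at [0.145, -0.608, 0.248] pointing down, gripper open.
Joint ranges: [-2.63, 2.63], [-0.92, 2.1], [0.06, 2.66], [-1.3, 4.44], [0, 2.69], [-3.02, 3.02]. Speed limits (rad/s): [2.22, 2.22, 2.79, 3.14, 3.14, 3.14].

INTERFACE

Orientations are given as a unit quaternion [x, y, z, w].
In Python, from workcell import bot, hand, kinematics, get_obs, vision, hand_in gives the robot as it stands. The module is installed in compiled form; this text tells all that it offers. Calls block until the motion is done:
- bot.reach(position, orientation): joint-space move of the TCP to a pose.
- bot.servo_line(position, ori=None, velocity=0.15): straight line of the TCP; ori=None keeps the orientation; velocity is the mean speed in m/s.
- bot.goto_joints(angles): joint-space move.
- hand.move_gripper(opening, strength=None): finger opening in m; strength is the grip in N (None keeps the last); returns when the fingers have stopped.
- bot.dwell(seconds).
- kinematics.solve_ik(position, orientation): joint angles nearest the present ones, or None.
- get_obs(): the state.
- vision.read_camera(name): name is "scene" or "top" or "wrist"; returns a dict with "frame" (400x640x3 uint8, red, green, blue), "intrinsics" (3x3 intrinsics, pixels), "view" (4x4, takes a point from world to camera coordinates). Camera axes: x right, y down, z forward; pixel columns grow to the right and rows downward; lengths in m; the calibration is good to about 2 mm. The wrist camera is an equidistant fisheye: a pixel r from the principal point sees the ray r / f radians off the axis. A picture is of the moment at which its call begins. There is no depth.
A pose or a line that the arm cannot do raises bot.IKError and nothing moves.
- hand_in(): hands the job in, once; it reports no verdict.
The state is a dict: "time_s": time; "joint_pos": joint angles; "joint_vel": joint speeds; "joint_efforts": joint torques, N m; "position": TCP position; "orientation": TCP orientation; "wrist_force": force on the tool from outside, world axes, zero at the start; "ft_torque": the same for the moment, N m; "gripper_width": finger opening in m.
Only numpy, scipy, OpenCV 4.12 (cv2) and the standard library are available. Lean on these libraries where they do the work, as an engineer would, in place of code of your own. Each camera call takes 0.05 s, during which the arm holds its last target.

## Working session

There is one attempt and no reset: what is moved stays moved. The work goes in short steps, each a Python script; the robot and the scene stay as the last script left them, time stands still between calls to the robot, and variables do not carry over. Pictures are saved under pics/ and viewed, and the job is handed in when it is done.

```bash
mkdir -p pics; python3 - <<'E'
from workcell import vision,get_obs,bot
import cv2
for n in("top","scene"):
    r=vision.read_camera(n); cv2.imwrite(f"pics/{n}1.png",r["frame"][:,:,::-1]); print(n,r["intrinsics"],r["view"])
o=get_obs();print(o["time_s"],o["position"],o["orientation"],o["wrist_force"],o["gripper_width"],bot.tcp_to_tips)
E
```

```text
top [[389.49417716   0.         319.69993816]
 [  0.         389.49417716 206.00556314]
 [  0.           0.           1.        ]] [[-0.00448189 -0.99997909 -0.00466092 -0.03718572]
 [-0.99930505  0.00465125 -0.03698361  0.5401162 ]
 [ 0.03700452  0.00449193 -0.999305    0.93071619]
 [ 0.          0.          0.          1.        ]]
scene [[460.39829628   0.         325.12678147]
 [  0.         460.39829628 192.78315846]
 [  0.           0.           1.        ]] [[-0.64815042 -0.76149748  0.00475713  0.35732603]
 [-0.32422655  0.270303   -0.90653926  0.26120978]
 [ 0.68904149 -0.58911619 -0.42209471  0.65864313]
 [ 0.          0.          0.          1.        ]]
0.1 [ 0.14528432 -0.60746316  0.24761968] [-0.08285998  0.70268419 -0.70179873  0.0827508 ] [0.84853197 0.36096527 0.00242673] 0.08564361164276071 0.017
```

View pics/top1.png

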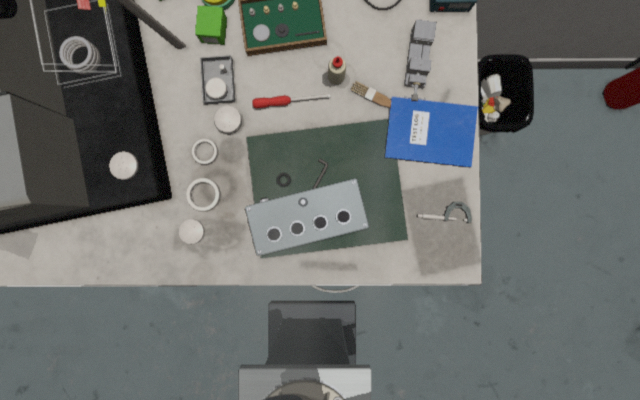

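View pics/scene1.png

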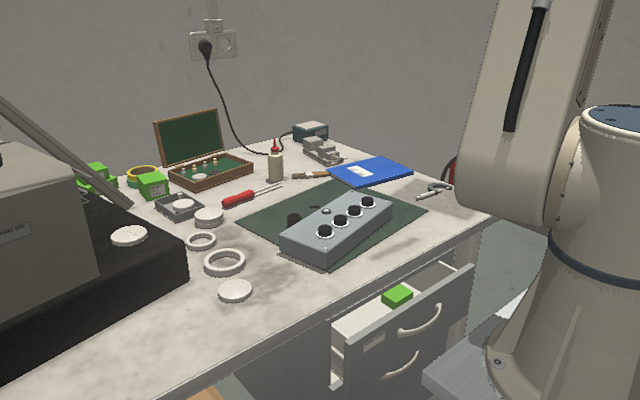

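The top view shows the four dark caps at about (274,234), (297,228), (320,222) and (344,216), with the pin at (303,202). Next I refine these positions and fit the box pose.

```bash
cat > h.py <<'E'
import numpy as np,cv2
def ray(r,uv,z):
    K,V=r["intrinsics"],r["view"]; R,t=V[:3,:3],V[:3,3]
    d=R.T@np.linalg.solve(K,[uv[0],uv[1],1]); c=-R.T@t
    return c+d*(z-c[2])/d[2]
def proj(r,p):
    q=r["view"][:3,:3]@p+r["view"][:3,3]; q=r["intrinsics"]@q; return q[:2]/q[2]
def blobs(r,seeds,win):
    g=cv2.cvtColor(r["frame"],cv2.COLOR_RGB2GRAY); out=[]
    n,l,s,c=cv2.connectedComponentsWithStats((g<90).astype(np.uint8))
    for u,v in seeds:
        k=l[v,u]; out.append((c[k],s[k]))
    return out
E
python3 - <<'E'
from h import *
from workcell import vision
P={}
for n,s in(("top",[(274,234),(297,228),(320,222),(344,216)]),("scene",[(325,231),(340,220),(354,211),(367,201)])):
    r=vision.read_camera(n); out=[]
    for c,st in blobs(r,s,0):
        z=.062 if n=="top" else .055
        p=ray(r,c,z); out.append(p); print(n,c.round(2),st,p.round(4))
    P[n]=np.array(out)
    d=np.diff(P[n],axis=0); print(np.linalg.norm(d,axis=1).round(4))
    m=P[n].mean(0); ax=P[n][0]-P[n][3]; yaw=np.arctan2(-ax[0],ax[1]); print("mid",m,"yaw",yaw)
    pin=m+np.array([np.cos(yaw),np.sin(yaw),0])*.056; pin[2]=.0505; print("pin",proj(r,pin))
    f=r["frame"][:,:,::-1]
    u=(slice(150,270),slice(230,390)) if n=="top" else (slice(170,290),slice(260,420))
    cv2.imwrite(f"pics/{n}z.png",cv2.resize(f[u],None,fx=5,fy=5,interpolation=cv2.INTER_CUBIC))
E
```

```text
top [273.38 234.  ] [269 230  10   9  76] [0.4747 0.0658 0.062 ]
top [296.73 228.05] [292 224  10   9  74] [0.488  0.0126 0.062 ]
top [319.85 222.17] [315 217  11  11  89] [ 0.5012 -0.0401  0.062 ]
top [343.05 216.3 ] [338 212  11  10  91] [ 0.5143 -0.093   0.062 ]
[0.0548 0.0543 0.0545]
mid [ 0.49455631 -0.01364661  0.062     ] yaw 0.2441557425150536
pin [302.49856762 201.56551848]
scene [324.4  230.39] [318 225  14  12 132] [0.4752 0.0671 0.055 ]
scene [339.81 219.8 ] [334 215  13  11 121] [0.4885 0.0134 0.055 ]
scene [353.93 210.16] [348 205  13  11 106] [ 0.5016 -0.0399  0.055 ]
scene [367.   201.09] [362 197  11   9  93] [ 0.5153 -0.094   0.055 ]
[0.0553 0.0549 0.0558]
mid [ 0.49516569 -0.01335892  0.055     ] yaw 0.24452676958598243
pin [325.69627983 209.6976818 ]
```

View pics/topz.png

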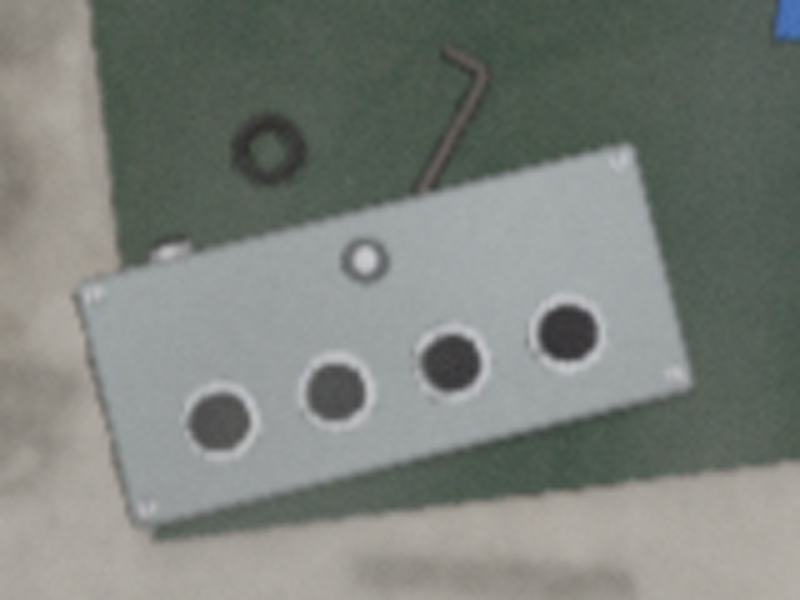

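View pics/scenez.png

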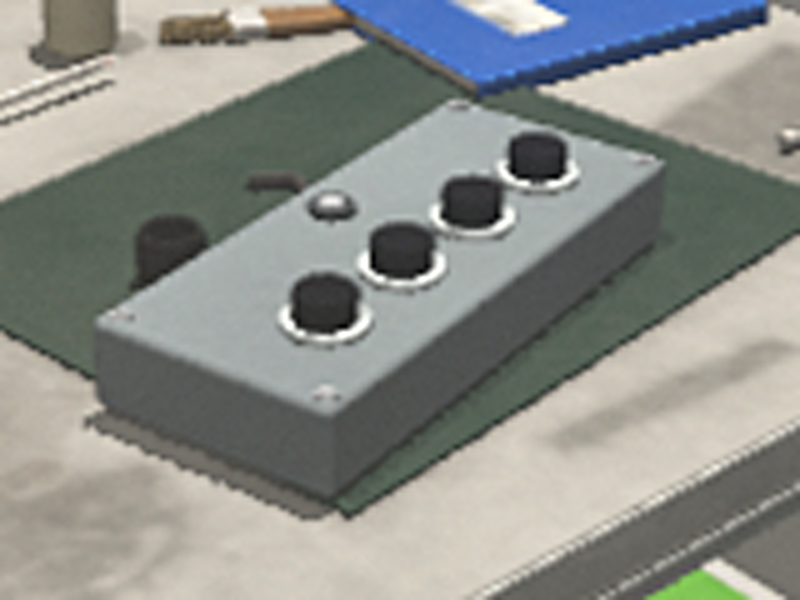

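Both cameras agree to about 1 mm: spacing is 55 mm, yaw is 0.244 rad, and the predicted pin lies on the pin seen in the images. I now close the gripper and go above key4.

```bash
cat >> h.py <<'E'
from scipy.spatial.transform import Rotation as Ro
yaw=.2443; M=np.array([.4949,-.0135]); ex=np.array([np.cos(yaw),np.sin(yaw)]); ey=np.array([-ex[1],ex[0]])
KEY={i:M+ey*(82.5-55*(i-1))*1e-3 for i in(1,2,3,4)}
def ori(zdir):
    y=np.array([0,0,-1.]); z=np.array([*zdir,0]); x=np.cross(y,z); return Ro.from_matrix(np.c_[x,y,z]).as_quat()
E
python3 - <<'E'
from h import *
from workcell import *
o=get_obs(); print(Ro.from_quat(o["orientation"]).as_matrix().round(3))
for nm,d in(("ex",ex),("-ex",-ex),("ey",ey),("-ey",-ey)):
    for k in (1,4):
        print(nm,k,KEY[k].round(4),kinematics.solve_ik([*KEY[k],.1],ori(d)))
E
```

```text
[[-0.973 -0.     0.233]
 [-0.233  0.001 -0.973]
 [ 0.    -1.    -0.001]]
ex 1 [0.4749 0.0666] [ 1.36088000e-01  3.39004465e-01  2.06119835e+00 -4.44089210e-16
  7.41389840e-01 -1.08212000e-01]
ex 4 [ 0.5149 -0.0936] [-1.82607842e-01  3.93470975e-01  1.96956591e+00 -4.44089210e-16
  7.78555769e-01 -4.26907842e-01]
-ex 1 [0.4749 0.0666] None
-ex 4 [ 0.5149 -0.0936] [-1.82607842e-01  3.93470975e-01  1.96956591e+00 -4.44089210e-16
  7.78555769e-01  2.71468481e+00]
ey 1 [0.4749 0.0666] [ 1.36088000e-01  3.39004465e-01  2.06119835e+00 -4.44089210e-16
  7.41389840e-01 -1.67900833e+00]
ey 4 [ 0.5149 -0.0936] [-1.82607842e-01  3.93470975e-01  1.96956591e+00 -4.44089210e-16
  7.78555769e-01 -1.99770417e+00]
-ey 1 [0.4749 0.0666] [ 1.36088000e-01  3.39004465e-01  2.06119835e+00 -4.44089210e-16
  7.41389840e-01  1.46258433e+00]
-ey 4 [ 0.5149 -0.0936] [-1.82607842e-01  3.93470975e-01  1.96956591e+00 -4.44089210e-16
  7.78555769e-01  1.14388848e+00]
```

```bash
cat >> h.py <<'E'
def tap(k,bot,get_obs,z0,fmax=7.5,depth=.0030,first=False,zc=None):
    """step down from TCP height z0 in 0.5 mm; depth counted from first contact"""
    f0=get_obs()["wrist_force"][2]; log=[]; con=None
    z=z0
    while z>z0-.016:
        z-=.0005 if (zc is None or z<zc+.0015) else .001
        bot.servo_line([*KEY[k],z],velocity=.02)
        o=get_obs(); f=o["wrist_force"][2]-f0; log.append((round(z*1e3,2),round(o["position"][2]*1e3,2),round(f,2)))
        if con is None and f>.8: con=z
        if f>fmax or (con and con-z>=depth-1e-6): break
    t=get_obs()["time_s"]
    bot.servo_line([*KEY[k],z0],velocity=.1)
    print("key",k,"contact",con,"t",t,"f0",f0); print(log[-9:])
    return con
E
python3 - <<'E'
from h import *
from workcell import *
hand.move_gripper(0)
bot.reach([*KEY[4],.14],ori(ex)); 
bot.servo_line([*KEY[4],.086],velocity=.12)
o=get_obs();print(o["time_s"],o["position"],o["wrist_force"],o["gripper_width"])
for n in ("scene","wrist"):
    cv2.imwrite(f"pics/{n}2.png",vision.read_camera(n)["frame"][:,:,::-1])
tap(4,bot,get_obs,.086)
print(get_obs()["time_s"])
E
```

```text
3.8583 [ 0.51499869 -0.09378536  0.08614944] [ 0.24191668  0.14764799 -0.41460273] -0.00030672461905016375
key 4 contact 0.07899999999999999 t 8.9583 f0 0.23827289638646737
[(80.0, np.float64(79.97), np.float64(-0.82)), (79.5, np.float64(79.44), np.float64(-0.39)), (79.0, np.float64(79.1), np.float64(1.26)), (78.5, np.float64(78.57), np.float64(1.63)), (78.0, np.float64(78.03), np.float64(2.29)), (77.5, np.float64(77.53), np.float64(2.9)), (77.0, np.float64(77.03), np.float64(2.98)), (76.5, np.float64(76.52), np.float64(2.5)), (76.0, np.float64(76.03), np.float64(4.09))]
9.2083
```

View pics/scene2.png

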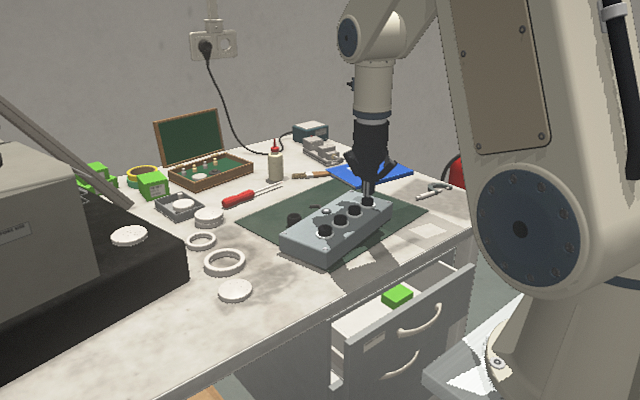

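View pics/wrist2.png

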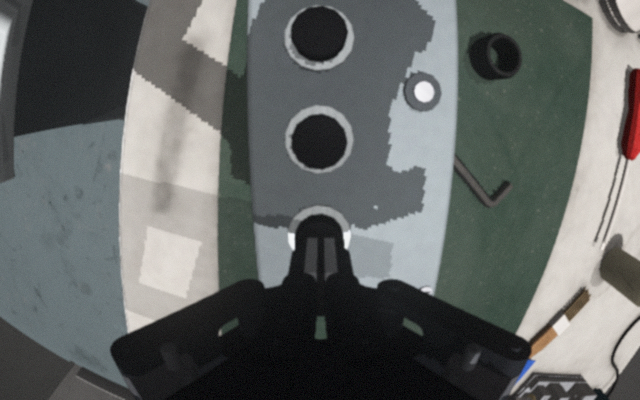

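The pictures show the closed tips centred over key4. It gave softly, with 4 N at 3 mm, so key4 is free. Next is key3, then key2 and key1, stopping once a hard key is found.

```bash
python3 - <<'E'
from h import *
from workcell import *
for k in (3,2,1):
    bot.servo_line([*KEY[k],.086],ori(ex),velocity=.12)
    bot.servo_line([*KEY[k],.081],velocity=.05)
    tap(k,bot,get_obs,.081)
    bot.servo_line([*KEY[k],.086],velocity=.1)
    print(get_obs()["time_s"])
E
```

```text
key 3 contact 0.0805 t 11.8167 f0 0.2317681053918968
[(80.5, np.float64(80.49), np.float64(0.92)), (80.0, np.float64(80.01), np.float64(-1.2)), (79.5, np.float64(79.48), np.float64(-0.48)), (79.0, np.float64(79.07), np.float64(1.7)), (78.5, np.float64(78.54), np.float64(1.79)), (78.0, np.float64(78.02), np.float64(2.36)), (77.5, np.float64(77.53), np.float64(3.1))]
12.3167
key 2 contact 0.079 t 15.675 f0 0.007466851354013541
[(80.0, np.float64(80.01), np.float64(0.18)), (79.5, np.float64(79.49), np.float64(0.53)), (79.0, np.float64(79.07), np.float64(1.62)), (78.5, np.float64(78.57), np.float64(2.02)), (78.0, np.float64(78.04), np.float64(2.81)), (77.5, np.float64(77.51), np.float64(2.78)), (77.0, np.float64(77.03), np.float64(3.73)), (76.5, np.float64(76.51), np.float64(4.48)), (76.0, np.float64(76.04), np.float64(3.82))]
16.175
key 1 contact 0.079 t 19.0333 f0 0.46933062136780346
[(80.5, np.float64(80.5), np.float64(-1.14)), (80.0, np.float64(79.99), np.float64(-0.26)), (79.5, np.float64(79.49), np.float64(-0.31)), (79.0, np.float64(79.06), np.float64(1.22)), (78.5, np.float64(78.56), np.float64(2.19)), (78.0, np.float64(78.03), np.float64(1.47)), (77.5, np.float64(77.58), np.float64(3.95)), (77.0, np.float64(77.47), np.float64(11.43))]
19.5333
```

Key1 stopped hard: 11.4 N at about 1.8 mm, and the tip no longer followed the command. Keys 2 and 4 are soft. Key3's tap ended early because noise registered as contact, but it was soft as far as it went (3.1 N). I'll press key1.

```bash
python3 - <<'E'
from h import *
from workcell import *
bot.servo_line([*KEY[1],.080],velocity=.05)
for z in (.077,.0755,.074,.0725,.0715,.0708):
    bot.servo_line([*KEY[1],z],velocity=.02); o=get_obs(); print(z,o["position"][2].round(5),o["wrist_force"].round(1))
bot.dwell(.2)
bot.servo_line([*KEY[1],.086],velocity=.08)
bot.servo_line([*KEY[1],.16],velocity=.15)
bot.dwell(.3)
o=get_obs(); print(o["time_s"],o["wrist_force"].round(1))
for n in ("scene","wrist"):
    r=vision.read_camera(n); f=r["frame"][:,:,::-1]
    if n=="scene":
        f=cv2.resize(f[150:290,240:420],None,fx=4,fy=4,interpolation=cv2.INTER_CUBIC)
        for z in(.0505,.0655): print(proj(r,[*(M+.056*ex),z]), (proj(r,[*(M+.056*ex),z])-[240,150])*4)
    cv2.imwrite(f"pics/{n}3.png",f)
E
```

```text
0.077 0.07737 [-3.5 -0.7 12.7]
0.0755 0.07594 [-3.2 -0.2 10.6]
0.074 0.07439 [-3.4 -0.3 10.6]
0.0725 0.07281 [-2.1 -0.   9.6]
0.0715 0.07175 [-2.1  0.2  8.2]
0.0708 0.07107 [-3.   0.6  7.8]
22.8333 [-0.   0.8 -0.2]
[325.82643167 209.71898983] [343.30572667 238.87595933]
[325.86336625 203.62308318] [343.45346502 214.49233273]
```

View pics/scene3.png

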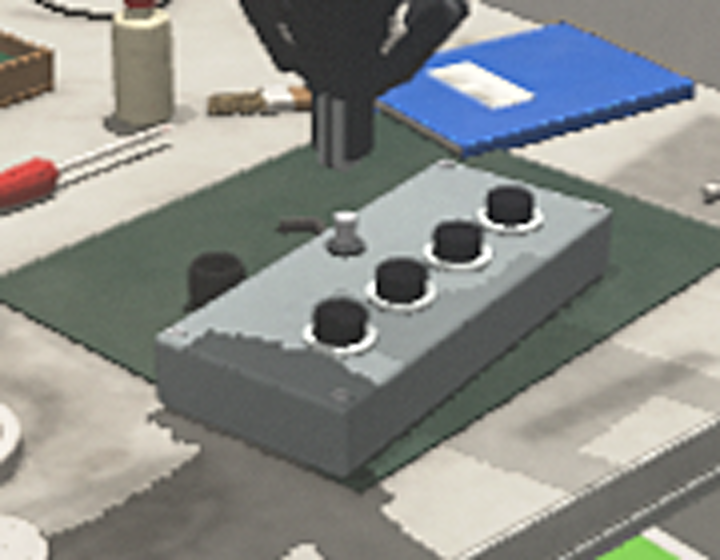

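View pics/wrist3.png

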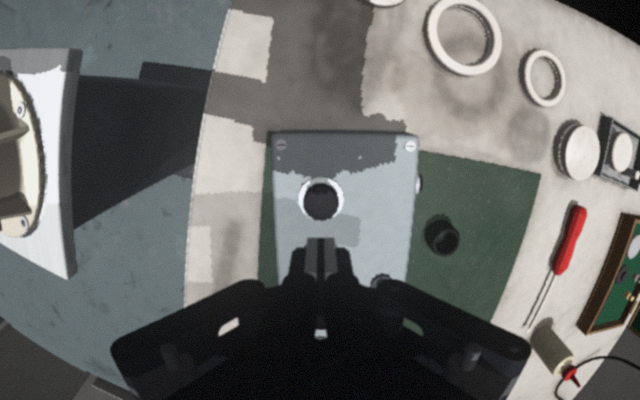

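In the crop the pin's top is at (344,214), exactly where it should be when fully up (lowered would be about row 239). All caps are level and the loose things haven't moved.

```bash
python3 - <<'E'
from workcell import *
print(get_obs()["time_s"]); hand_in()
E
```

```text
22.9333
the job is handed in; nothing more can be done
```

The latched key was key1, the leftmost. I pressed it until it released, and the indicator pin popped up and stayed up. The job was handed in at 22.9 s with the arm clear of the box.

- **Search:** I tapped key4, key3, key2 and key1 in that order. Keys 4 and 2 gave softly, about 4 N at 3 mm. Key1 stopped hard at about 1.8 mm with 11.4 N.
- **Key3's tap fell short:** force noise registered as early contact, so it went only about 1.8 mm in. It was soft to there (3.1 N), and key1's hard stop settled the question. No free key was pushed in beyond about 3.5 mm.
- **Press:** I pushed key1 down about 8 mm. The force peaked near 13 N and eased to about 8 N as the latch let go, then I lifted off.
- **Last checks:** in the scene camera the pin's top is within a pixel of where it should be at 20.5 mm above the deck. All four caps are level, the wrist force is near zero, and the loose things I could see had not moved.

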